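# Seat the sharpening stone and clamp it with the pump trigger

### The job

Set the sharpening stone down flat on the two pegs of its holder and let go of it. Then pump the holder's trigger until the sprung rubber pad presses gently on the end of the stone, its spring pushed in by roughly a centimetre and never near its end, or the stone chips; advance the jaw only with the trigger, and leave the onion, salt shaker and lemon alone. Finish while holding: trigger and fixed handle squeezed fully together in the gripper, the pad still pressing on the stone.

Things in the scene. Friction and masses are not known exactly. Their poses are not given: they have to be found in the camera images.
- stone: Loose grey sharpening stone on a pale wooden carrier, 120 x 42 x 42 mm in all, 0.2 to 0.4 kg. Origin: centre of the carrier's underside; x along the 120 mm length, y across the 42 mm width, z up. Underside: two holes 13 mm wide, 16 mm deep, at x = -35 and +35 mm. The same either way round. Starts left of the holder. Beyond hangs a wall cabinet (x > 0.56 m, y > 0, z > 0.44 m): keep the arm clear.
- holder: Fixed stone holder with a built-in one-hand ratchet clamp: dark wooden bed 84 x 420 mm, 18 mm high. Origin on the worktop; its y axis is the clamp axis (jaw advances to +y), within 0.2 rad of world y. Bed from y = -240 to 180 mm; end stop at y = 157 to 172 mm, top z = 52 mm; housing at y = -165 to -80 mm, 53 mm wide, top z = 66 mm; a toothed bar (top z = 53 mm) sticks out behind.
- seat (a point): Centre of the seat plate's top, 20 mm above the worktop; axes as the holder's. Two pegs (10 mm across, 14 mm high, tapered tops) stand 35 mm either side of it along the holder's y. The seated stone's origin is here, its length along the holder's y, its end towards the pad 60 mm from here (-y).
- handle: The clamp's fixed upright handle, black, 30 mm wide (holder x), 14 mm thick, z = 62 to 122 mm. Its outer face looks to the holder's +y, at holder y = -91 mm (the jaw's side). The space in front of it is free above z = 66 mm.
- trigger: Upright black bar like the handle, behind it (holder -y side): 30 mm wide, 14 mm thick, top at z = 121 mm. Outer face looks to holder -y, at y = -134 mm released; it slides 11 mm towards the handle (+y). Over the outer faces, handle and trigger measure 43 mm released, 32 mm squeezed home. (Origin: the holder's, shifted by the slide.)
- squeeze (a point): Fixed point midway between the outer faces of handle and trigger when squeezed home, 98 mm above the worktop: the place for the gripper, pointing down, fingers closing along the holder's y. Centred here, an opening of 57 mm or more releases the trigger completely; fingertips are clear of the housing above z = 70 mm.
- trigger_in (a joint): Trigger slide, m: 0 released, 0.011 fully home against a hard stop. A spring of 2.5 to 3.5 N returns it; a squeeze takes 12 to 18 N in all.
- jaw_travel (a joint): How far the toothed bar and jaw head have come forward, m, 0 to 0.075 (starts at 0.002 to 0.026). A full squeeze drives it one tooth, about 9 mm (the first squeeze 1 to 11 mm); a ratchet lets the trigger come back alone, and the jaw stays where it is. It cannot be pumped back.
- pad: The round rubber-faced pad, 28 mm across, on a steel rod in front of the square jaw head; its centre is 43 mm above the worktop. (The body's origin is that of the holder, shifted by jaw_travel - pad_in along y.)
- jaw: The jaw head (34 x 14 x 34 mm aluminium block behind the pad) with its toothed bar. (The body's origin is that of the holder, shifted by jaw_travel.)
- pad_face (a point): Centre of the pad's front face, which looks to holder +y. At the start it is 20 to 48 mm short of the seated stone's end.
- pad_in (a joint): How far the pad is pushed back into the jaw head against its spring, m: 0 free, 0.026 at the end. Force on the stone = 0.7 N + 350 N/m x this value.
- onion: A red onion, about 84 mm, beyond the holder. Leave it alone.
- salt: A small glass salt shaker, 44 mm across, 90 mm high, beyond the holder. Leave it alone.
- lemon: A lemon, 71 x 53 x 51 mm, beyond the holder. Leave it alone.
There are look-alikes about, which are no part of the job. What is shaped like the stone but turquoise is not meant.

How it is judged:
By the outcome, as a careful person would: the job done as asked, in the order asked, and still so for the second after the job is handed in, while the arm keeps its last pose, push and grip.
It also fails if it takes over 61 s, if anything falls off the work surface, if the arm or the gripper's body presses on something with over 40 N, if the wrist force passes 120 N, or if a joint passes its speed limit or range.

### The arm

A 6-joint arm with a two-finger parallel gripper is mounted at the origin on a cart in front of the work surface, level with it; the furniture and walls round the work are solid. World frame = base frame: x ahead of the robot, y to its left, z up, the work surface at z = 0. Lengths are in mm, angles in rad, forces in N, time in s.
With the tool pointing down it reaches from about 300 to 775 mm from the base axis. Payload 14.6 kg.
Tool frame: the origin (TCP) lies on the centre line of the jaws, within the pads' length; the fingertips stand 8 mm ahead of it and the grasp point (between the pads) lies 11 mm behind it; z points along the fingers, y is the line along which they close (so a half turn about z gives the same grasp; the last joint's range is limited). The gripper opens to 94 mm and grips with 3 to 60 N. Pads are 16 mm wide; open, the fingers measure 119 mm over their backs; the gripper's body (75 mm by 177 mm) begins 78 mm behind the grasp point.
Start: joints at [-1.33, 0.3, 1.521, -0, 1.321, -0.067], TCP at [166.622, -524.143, 213.446] pointing down, gripper open.
Joint ranges: [-3.03, 3.03], [-0.79, 2.21], [0.23, 2.52], [-1.04, 4.18], [0, 3.07], [-2.55, 2.55]. Speed limits (rad/s): [2.22, 2.22, 2.57, 3.14, 3.14, 3.14].

### API

Orientations are given as [roll, pitch, yaw] about the fixed x, y, z axes, in that order (R = Rz(yaw) Ry(pitch) Rx(roll)).
In Python, from cell import manip gives the robot as it stands.
- The arm moves only by the tool jog_arm, never from a script. Its argument "rows" is one flat list of numbers, 7 for each row, row after row: the shift along the world's x, y, z in cm, then the turn, a rotation vector about the world's x, y, z in rad, then the closure, from 0 (fully open) to 1 (shut). In form: [dx, dy, dz, rx, ry, rz, fingers, dx, dy, dz, rx, ry, rz, fingers, ...]. A call has 1 to 20 rows; each row shifts and turns the commanded pose from where the row before left it; what a row does not reach is not made up. A row lasts 1/12 s, in which the tool goes at most 41.7 mm and 7.16 degrees, less where a joint would pass 70% of its speed; a pose out of reach is approached as far as the arm can. A call with a gripper value outside its range is refused whole. The fingers move at their own pace and stop on an object; "newtons" is the grip in N (left out, the last holds). Time passes only in rows, so rows that do not move let the fingers close. It gives the time, the measured TCP pose, the force, the opening and the grip force at its end, in the units of the state.
- manip.read_state(): the state, without advancing time (a new reading comes with each control period).
- manip.camera(name): name is "scene" or "top" or "wrist"; returns (picture, depth): 480x640x3 uint8, blue, green, red; 480x640 float32, mm along the optical axis (not along the pixel's ray), 0 where there is no reading.
- manip.camera_model(name): a dict with "K" (3x3 intrinsics, pixels), "R" (3x3) and "t" (3): a world point X has camera coordinates R X + t. Camera axes: x right, y down, z forward; pixel columns grow to the right and rows downward; lengths in mm; the calibration is good to about 2 mm. The wrist camera is an equidistant fisheye: a pixel r from the principal point sees the ray r / f radians off the axis. A picture is of the moment at which its call begins: read the wrist's pose just before it. camera_model takes no time and is no camera call; for the wrist camera it gives the pose at the moment of the call.
- manip.sign_off(): hands the job in; it is judged then, once.
The state is a dict: "clock": time; "joints": joint angles; "qd": joint speeds; "effort": joint torques, N m; "eef_pos": TCP position; "eef_rot": TCP orientation; "wrist_force": force on the tool from outside, world axes, zero at the start; "moment": the same for the moment, N m; "finger_gap": finger opening in mm; "finger_force": force on a finger pad.
Only numpy, scipy, OpenCV 4.12 (cv2) and the standard library are available. Lean on these libraries where they do the work, as an engineer would, in place of code of your own. Each camera call takes 0.05 s, during which the arm holds its last target. There are 200 camera calls.

## Working session

There is one attempt and no reset: what is moved stays moved. The work goes in short steps, Python scripts to look and compute and a tool call to move; the robot and the scene stay as the last step left them, time stands still between calls to the robot, and variables do not carry over. Pictures are saved under pics/ and viewed, at most 10 in all, crops included, and the job is handed in when it is done.

Besides the shell and the picture viewer there is one more tool, called after ">>>" as name(argument=value, ...) on one line, values as JSON. jog_arm: Moves the arm, as the interface text tells. Its arguments: {"type":"object","properties":{"rows":{"type":"array"},"newtons":{"type":"number"}},"required":["rows"]}

```bash
mkdir -p pics; cat > h.py <<'E'
import numpy as np, cv2
from cell import manip
def grab(n):
    m=manip.camera_model(n); im,d=manip.camera(n); return im,d,{k:np.array(v) for k,v in m.items() if k in('K','R','t')}
def cloud(d,m):
    v,u=np.mgrid[0:480,0:640]; K=m['K']
    P=np.stack([(u-K[0,2])/K[0,0]*d,(v-K[1,2])/K[1,1]*d,d],-1)
    W=(P-m['t'])@m['R']; W[d<=0]=np.nan; return W
E
python3 - <<'E'
from h import *
for n in('scene','top'):
    im,d,m=grab(n); cv2.imwrite(f'pics/{n}0.png',im); np.savez(f'{n}0.npz',im=im,d=d,**m); print(n,m['K'].round(1).tolist(),(-m['R'].T@m['t']).round(0))
s=manip.read_state(); print(s)
E
```

```text
scene [[450.0, 0.0, 314.3], [0.0, 450.0, 237.8], [0.0, 0.0, 1.0]] [1008. -678.  618.]
top [[481.4, 0.0, 315.4], [0.0, 481.4, 243.3], [0.0, 0.0, 1.0]] [ 378.   64. 1188.]
{'clock': 0.1, 'joints': array([-1.32960318e+00,  3.00397641e-01,  1.52150288e+00, -7.13164367e-06,
        1.32068068e+00, -6.66003074e-02]), 'qd': array([ 0.00028796, -0.00149929, -0.00197134, -0.00059844,  0.00067634,
        0.00076453]), 'effort': array([-4.77322756e-04, -5.32644296e+01, -3.53283691e+01,  7.09266728e-02,
        2.35086889e-02, -6.12290251e-05]), 'eef_pos': array([ 166.56966877, -523.94358312,  212.95969688]), 'eef_rot': array([-3.14060584e+00, -5.88958044e-05,  3.07795197e-01]), 'wrist_force': array([ 0.37907804, -0.13075664,  0.98635801]), 'moment': array([ 0.00491682,  0.0243176 , -0.03852482]), 'finger_force': 0.0, 'finger_gap': 94.48370718745639}
```

View pics/top0.png

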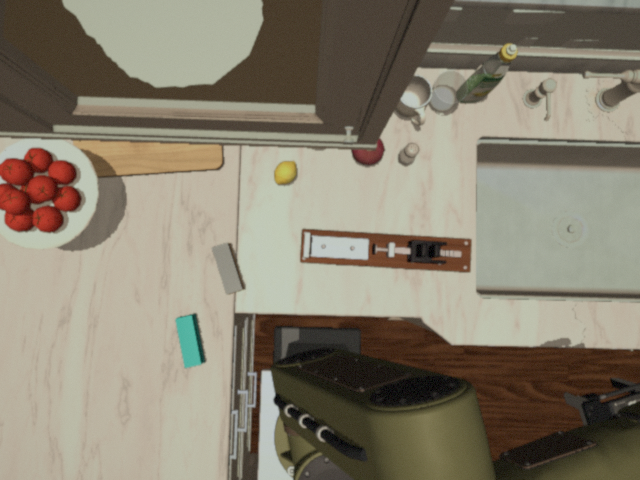

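View pics/scene0.png

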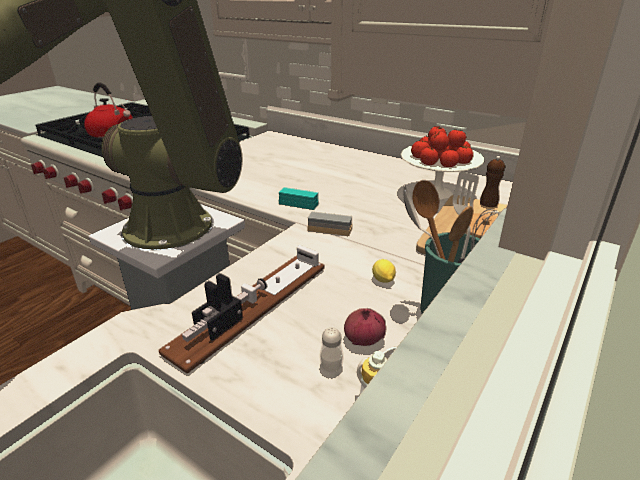

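The top view shows two stone-shaped blocks: grey at (228,268) and turquoise at (190,341). The grey one, on a pale wooden carrier in the scene view at (330,222), fits the description. The holder runs from (302,245) to (470,255), with its seat and pegs at (324,247) and (352,248).

```bash
python3 - <<'E'
from h import *
f=np.load('top0.npz'); im,d=f['im'],f['d']; m={k:f[k] for k in 'KRt'}
W=cloud(d,m); Z=W[...,2]
def rect(mask,box,name):
    u0,v0,u1,v1=box; mm=np.zeros_like(mask); mm[v0:v1,u0:u1]=mask[v0:v1,u0:u1]
    P=W[mm]; r=cv2.minAreaRect(P[:,:2].astype(np.float32)); print(name,len(P),'zmed',np.median(P[:,2]).round(1),'rect',np.round(r[0],1),np.round(r[1],1),round(r[2],2)); return P
rect((Z>33)&(Z<55),(205,230,255,305),'stone')
rect((Z>9)&(Z<28),(295,222,480,278),'bed')
rect((Z>36),(295,225,318,268),'stop')
rect((Z>90),(400,230,450,270),'handles')
rect((Z>55)&(Z<80),(395,230,455,270),'housing')
hsv=cv2.cvtColor(im,cv2.COLOR_BGR2HSV)
brown=(hsv[...,1]>110)&(hsv[...,2]<160)&(hsv[...,0]<20)
rect((Z<28)&(Z>5)&brown,(295,222,480,278),'brown')
print('table z',np.nanmedian(Z[180:220,250:280]), 'seat z',np.nanmedian(Z[244:252,332:346]))
c1=cv2.resize(im[225:275,295:480],None,fx=4.3,fy=4.3,interpolation=cv2.INTER_CUBIC)
s=np.load('scene0.npz')['im']
c2=cv2.resize(s[180:250,260:370],None,fx=5,fy=5,interpolation=cv2.INTER_CUBIC); 
c=np.zeros((c1.shape[0]+c2.shape[0],c1.shape[1],3),np.uint8); c[:c1.shape[0]]=c1; c[c1.shape[0]:,:c2.shape[1]]=c2
cv2.imwrite('pics/crop1.png',c); print(c.shape)
E
```

```text
stone 865 zmed 41.8 rect [392.5 245.9] [118.3  41.1] 19.56
bed 4458 zmed 18.6 rect [ 446.7 -140.1] [426.3  84.2] 88.14
stop 176 zmed 51.2 rect [453.2  56. ] [17.8 59.4] 88.02
handles 250 zmed 119.1 rect [ 444.1 -218.9] [45.9 29.8] 88.02
housing 419 zmed 65.9 rect [ 443.4 -238.9] [105.8  52.1] 88.09
brown 2502 zmed 18.1 rect [ 446.6 -136.3] [413.9  79. ] 88.18
table z -0.14110881381256718 seat z 20.329633005902306
(565, 796, 3)
```

View pics/crop1.png

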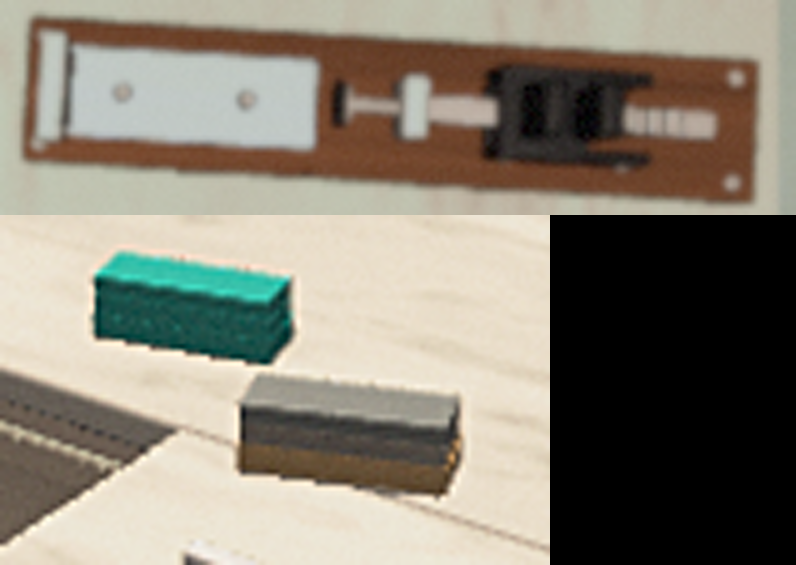

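The crop confirms the grey stone on its wooden carrier. The turquoise block is the look-alike. The pegs show at top pixels (323.4,246.4) and (352.2,248.0). I'll move over the stone now.

>>> jog_arm(rows=[2.8,2.8,0,0,0,0,0,2.8,2.8,0,0,0,0,0,2.8,2.8,0,0,0,0,0,2.8,2.8,0,0,0,0,0,2.8,2.8,0,0,0,0,0,2.8,2.8,0,0,0,0,0,2.8,2.8,0,0,0,0,0,2.8,2.8,0,0,0,0,0,2.8,2.8,0,0,0,0,0,2.8,2.8,0,0,0,0.033,0,0,3,0,0,0,0,0,0,3,0,0,0,0,0,0,3,0,0,0,0,0,0,3,0,0,0,0,0,0,3,0,0,0,0,0,0,3,0,0,0,0,0,0,3,0,0,0,0,0,0,3,0,0,0,0,0])

```text
clock: 1.6
eef_pos: [446.2, -2.7, 213.3]
eef_rot: [-3.141, 0.0, 0.341]
wrist_force: [0.9, 0.3, -0.4]
finger_gap: 94.1
finger_force: 0.0
```

```bash
python3 - <<'E'
from h import *
f=np.load('top0.npz'); K,R,t=f['K'],f['R'],f['t']
C=-R.T@t
p=[]
for u,v in((323.4,246.4),(352.2,248.0)):
    r=R.T@np.linalg.solve(K,[u,v,1]); p.append(C+r*(34-C[2])/r[2])
p=np.array(p); print(p.round(1),np.linalg.norm(p[0]-p[1]),p.mean(0).round(1))
s=manip.read_state(); print(s['eef_pos'],s['eef_rot'])
im,d,m=grab('wrist'); cv2.imwrite('pics/w0.png',im); print(m['K'],(-m['R'].T@m['t']),m['R'])
E
```

```text
[[450.9  17.4  34. ]
 [449.  -52.   34. ]] 69.46413200743481 [450.  -17.3  34. ]
[446.2217199   -2.69950388 213.31294827] [-3.14145943e+00  2.76737931e-04  3.40718519e-01]
[[371.64829954   0.         318.6544936 ]
 [  0.         371.64829954 234.39964828]
 [  0.           0.           1.        ]] [507.59112676  18.97202727 383.99705739] [[ 3.34233995e-01 -9.42490121e-01 -9.08183984e-05]
 [-9.18209493e-01 -3.25645117e-01  2.25491873e-01]
 [-2.12553437e-01 -7.52836591e-02 -9.74245045e-01]]
```

View pics/w0.png

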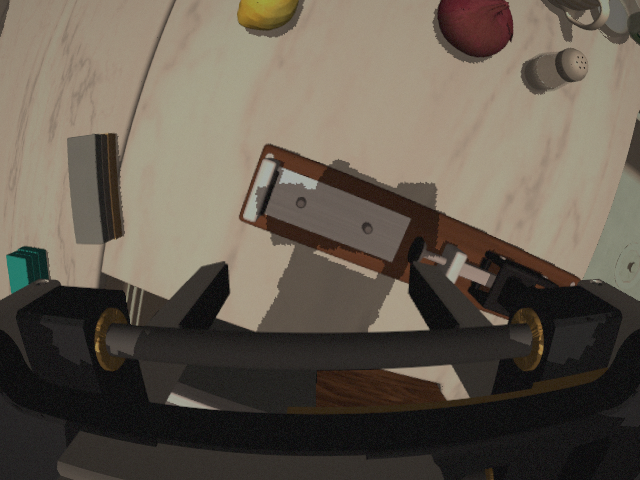

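The wrist view shows the pegs at (300,202) and (367,229), the stone at (93,188), and the fingertips at (222,270) and (418,270). I'll get a second peg estimate from it.

```bash
cat >> h.py <<'E'
def wray(m,u,v):
    K=m['K']; x=(u-K[0,2])/K[0,0]; y=(v-K[1,2])/K[1,1]; th=np.hypot(x,y)
    return m['R'].T@np.array([x/th*np.sin(th),y/th*np.sin(th),np.cos(th)])
def wpix(m,u,v,z):
    C=-m['R'].T@m['t']; r=wray(m,u,v); return C+r*(z-C[2])/r[2]
E
python3 - <<'E'
from h import *
m=manip.camera_model('wrist'); m={k:np.array(m[k]) for k in 'KRt'}
im=cv2.imread('pics/w0.png')
for u,v in((300,202),(367,229)): print(wpix(m,u,v,34).round(1))
for z,q in((42,[(68,135),(101,134),(105,241),(75,243)]),): print([wpix(m,u,v,z).round(1).tolist() for u,v in q], np.mean([wpix(m,u,v,z) for u,v in q],0))
a=cv2.resize(im[180:250,270:400],None,fx=6,fy=6,interpolation=cv2.INTER_CUBIC); cv2.imwrite('pics/w0c.png',a)
E
```

```text
[455.  23.  34.]
[451.9 -46.7  34. ]
[[445.6, 286.8, 42.0], [457.5, 242.5, 42.0], [349.2, 209.2, 42.0], [332.2, 249.1, 42.0]] [396.11334712 246.91925827  42.        ]
```

View pics/w0c.png

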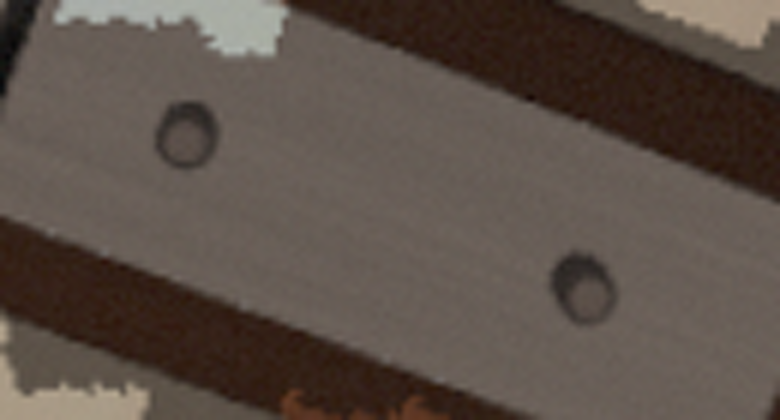

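>>> jog_arm(rows=[-0.4,3.5,-0.7,0,0,0,0,-0.8,3.5,-0.7,0,0,0,0,-0.8,3.5,-0.7,0,0,0,0,-0.8,3.6,-0.7,0,0,0,0,-0.8,3.6,-0.7,0,0,0,0,-0.8,3.6,-0.7,0,0,0,0,-0.8,3.5,-0.7,0,0,0,0,0,0,0,0,0,0,0,0,0,0,0,0,0,0])

```text
clock: 2.4
eef_pos: [393.9, 244.8, 163.8]
eef_rot: [3.141, 0.001, 0.344]
wrist_force: [-1.1, -0.0, -0.3]
finger_gap: 94.2
finger_force: 0.0
```

```bash
cat >> h.py <<'E'
def wcloud(d,m):
    v,u=np.mgrid[0:480,0:640]; K=m['K']; x=(u-K[0,2])/K[0,0]; y=(v-K[1,2])/K[1,1]; th=np.hypot(x,y)+1e-9
    s=np.tan(th)/th; P=np.stack([x*s*d,y*s*d,d],-1); W=(P-m['t'])@m['R']; W[(d<=0)|(th>1.2)]=np.nan; return W
E
python3 - <<'E'
from h import *
print(manip.read_state()['eef_pos'])
im,d,m=grab('wrist'); np.savez('w1.npz',im=im,d=d,**m); cv2.imwrite('pics/w1.png',im)
W=wcloud(d,m); Z=W[...,2]
near=(abs(W[...,0]-393)<80)&(abs(W[...,1]-246)<70)
P=W[near&(Z>36)&(Z<48)]; print(len(P),np.median(P[:,2]),cv2.minAreaRect(P[:,:2].astype(np.float32)), 'table',np.nanmedian(Z[near&(Z<15)]))
E
```

```text
[393.86985045 244.83264455 163.83795365]
6874 41.31945120415449 ((394.42193603515625, 246.37274169921875), (116.80663299560547, 40.75181198120117), 19.882408142089844) table -0.6702609777415468
```

View pics/w1.png

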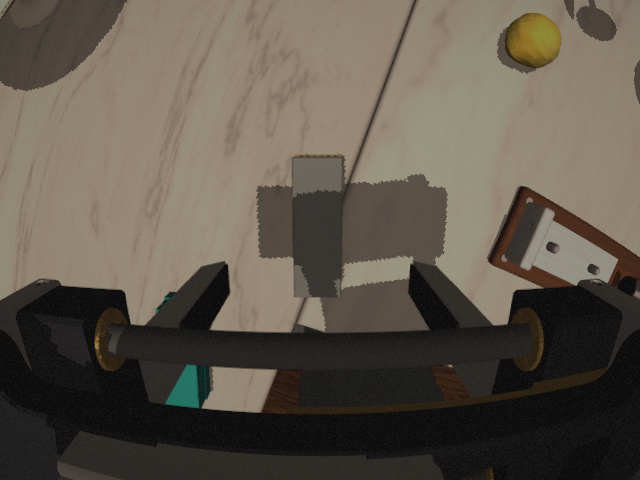

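The stone sits under the gripper, with its top centre near (318,225). The two cameras agree on its position within 2 mm, so I'll descend and grasp.

>>> jog_arm(rows=[0,0.13,-2.9,0,0,0,0,0,0,-2.9,0,0,0,0,0,0,-2.9,0,0,0,0,0,0,-2.9,0,0,0,0,0,0,-2.0,0,0,0,0,0,0,-1.0,0,0,0,0,0,0,0,0,0,0,0,0,0,0,0,0,0,0.4,0,0,0,0,0,0,1,0,0,0,0,0,0,1,0,0,0,0,0,0,1,0,0,0,0,0,0,1,0,0,0,0,0,0,1,0,0,0,0,0,0,1], newtons=30)

```text
clock: 3.62
eef_pos: [394.7, 245.2, 18.6]
eef_rot: [-3.142, -0.0, 0.341]
wrist_force: [-0.1, 0.1, -0.8]
finger_gap: 50.8
finger_force: 0.0
```

>>> jog_arm(rows=[0,0,0,0,0,0,1,0,0,0,0,0,0,1,0,0,0,0,0,0,1,0,0,0,0,0,0,1,0,0,0,0,0,0,1,0,0,0,0,0,0,1], newtons=30)

```text
clock: 4.12
eef_pos: [394.6, 245.2, 18.5]
eef_rot: [-3.141, -0.0, 0.341]
wrist_force: [-0.6, 2.0, 3.6]
finger_gap: 41.8
finger_force: 30.0
```

>>> jog_arm(rows=[0,0,1,0,0,0,1,0,0,2.5,0,0,0,1,0,0,3.5,0,0,0,1,0,0,3.5,0,0,0,1,0,0,3.5,0,0,0,1,0,0,1,0,0,0,1,0.46,-2,0,0,0,0.1,1,0.46,-3.2,0,0,0,0.1,1,0.46,-3.2,0,0,0,0.1,1,0.46,-3.2,0,0,0,0.1,1,0.46,-3.2,0,0,0,0.1,1,0.46,-3.2,0,0,0,0.1,1,0.46,-3.2,0,0,0,0.1,1,0.46,-3.2,0,0,0,0.1,1,0.46,-3.2,0,0,0,0.1,1,0.46,-3.2,0,0,0,0.1,1,0.46,-3.2,0,0,0,0.1,1,0.46,-2.2,0,0,0,0.097,1,0,0,0,0,0,0,1,0,0,0,0,0,0,1])

```text
clock: 5.78
eef_pos: [449.3, -117.5, 167.6]
eef_rot: [-3.14, -0.001, 1.535]
wrist_force: [-0.3, 0.2, -3.0]
finger_gap: 41.7
finger_force: 30.0
```

```bash
python3 - <<'E'
from h import *
print(manip.read_state())
im,d,m=grab('wrist'); np.savez('w2.npz',im=im,d=d,**m); cv2.imwrite('pics/w2.png',im)
E
```

```text
{'clock': 5.7833, 'joints': array([-3.34687518e-01,  1.56439983e-01,  1.80933443e+00, -1.38126838e-05,
        1.17756341e+00, -2.98778708e-01]), 'qd': array([ 0.03994041, -0.01708002,  0.01478912,  0.00489822,  0.00186548,
        0.04689966]), 'effort': array([-2.01410919e+00, -4.31767595e+01, -3.51432216e+01, -6.88736793e-02,
       -2.64363881e-02, -1.04347106e+00]), 'eef_pos': array([ 449.27394942, -117.49778092,  167.6416385 ]), 'eef_rot': array([-3.13992105e+00, -5.01509897e-04,  1.53489240e+00]), 'wrist_force': array([-0.29571465,  0.17126516, -3.03041928]), 'moment': array([-0.01123868, -0.05754455,  0.0138698 ]), 'finger_force': 29.997957944869995, 'finger_gap': 41.655240295899574}
```

View pics/w2.png

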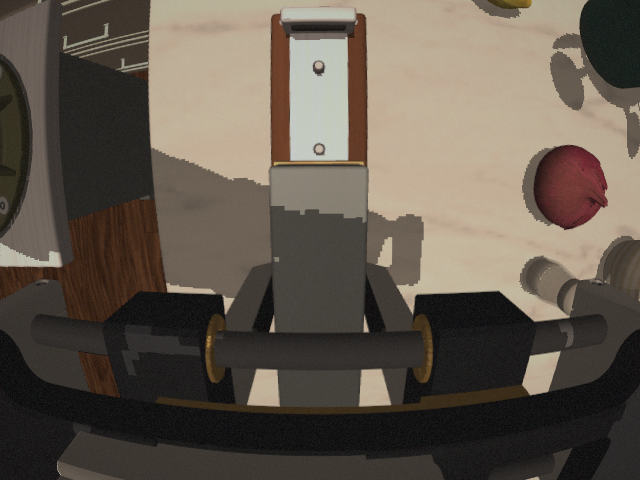

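The wrist view shows the stone held square to the holder, its front top edge at row 167 from column 271 to 369. The pegs are ahead at (319,66) and (319,149).

```bash
python3 - <<'E'
from h import *
f=np.load('w2.npz'); im,d=f['im'],f['d']; m={k:f[k] for k in 'KRt'}; g=cv2.cvtColor(im,cv2.COLOR_BGR2GRAY)
for v0 in(58,141): print(g[v0:v0+18,310:329],'\n')
W=wcloud(d,m)
P=W[(W[...,2]>175)&(W[...,2]<200)&(W[...,1]>-105)]; print('stonetop',len(P),np.median(P[:,2]),P.min(0),P.max(0)); 
for a,b in((319,66),(319,149)): print(W[b-1:b+2,a-1:a+2].reshape(-1,3).mean(0).round(1),wpix(m,a,b,34).round(1))
print('end',[wpix(m,u,167,191).round(1) for u in(271,320,369)])
E
```

```text
[[195 196 194 196 195 194 195 194 195 195 196 195 196 194 195 195 194 192
  195]
 [196 196 195 195 195 197 195 195 190 192 194 196 194 197 195 194 194 196
  193]
 [194 196 193 195 194 183 178 176 134 145 171 180 191 196 194 196 195 194
  196]
 [194 195 195 195 175 119 108 121 133 124 110 117 163 189 195 196 194 196
  196]
 [196 196 195 180 112 102 157 168 178 173 167 128 112 152 186 195 195 194
  196]
 [194 195 191 130  88 147 178 178 179 179 183 171 115  95 170 196 195 195
  196]
 [194 196 191 100  79 172 176 179 179 179 179 180 144  91 165 194 195 195
  196]
 [196 192 162  84  70 179 178 177 178 183 179 179 133  84 123 176 194 195
  193]
 [195 191 156  73  69 159 177 182 179 175 181 178 115  64 108 171 195 196
  195]
 [196 197 188  66  88 116 174 178 180 179 176 145 100  67 106 170 195 196
  196]
 [196 196 186  68  77  82 111 148 168 155 137  95  71  59 132 180 195 194
  194]
 [197 198 185  84  65  70  80  81  83  79  77  68  59  46 138 184 194 195
  195]
 [197 197 186  80  56  60  65  66  71  64  63  56  50  50 161 196 196 195
  196]
 [194 195 192 137  89  53  54  53  58  55  51  
[... 1415 characters left out ...]
[199 199 200 200 198 184  97  90  88  74  84  92 102 110 151 199 200 199
  198]
 [200 200 200 200 201 192 163 160 160 157 158 164 165 165 179 200 199 201
  199]
 [202 201 200 200 200 200 200 200 201 199 200 200 199 200 200 198 201 199
  197]
 [200 202 200 201 200 201 198 202 201 200 196 202 200 198 199 200 198 199
  200]
 [200 200 201 201 201 201 199 199 201 201 199 200 199 201 201 201 201 199
  200]] 

stonetop 10891 190.52789174977016 [ 429.48501329 -104.99647545  175.05153825] [471.27755235 -57.90792012 193.11398508]
[454.4  17.4  33.2] [454.4  17.3  34. ]
[451.9 -51.8  33.6] [451.9 -51.8  34. ]
end [array([432.5, -58.5, 191. ]), array([452. , -59.3, 191. ]), array([471.4, -59.9, 191. ])]
```

```bash
python3 - <<'E'
from h import *
f=np.load('w2.npz'); im,d=f['im'],f['d']; m={k:f[k] for k in 'KRt'}; g=cv2.cvtColor(im,cv2.COLOR_BGR2GRAY).astype(int)
print('col320',list(zip(range(156,172),im[156:172,320].tolist(),d[156:172,320].round(0))))
for v in (180,200): 
    r=abs(np.diff(g[v,260:380])); i=np.argsort(r)[-6:]+260; print(v,sorted(i), [W for W in d[v,[268,270,272,366,368,370]].round(0)])
for v,z in((162,149),(163,149),(166,191),(167,191)): print(v,wpix(m,320,v,z).round(1))
p=np.array([wpix(m,318.2,65,34),wpix(m,318.7,148.5,34)]);print(p.round(1),p.mean(0).round(1))
E
```

```text
col320 [(156, [193, 203, 197], np.float32(312.0)), (157, [190, 199, 194], np.float32(313.0)), (158, [194, 201, 196], np.float32(312.0)), (159, [187, 196, 191], np.float32(313.0)), (160, [146, 156, 159], np.float32(312.0)), (161, [72, 112, 137], np.float32(171.0)), (162, [101, 162, 194], np.float32(171.0)), (163, [86, 134, 162], np.float32(171.0)), (164, [52, 70, 81], np.float32(159.0)), (165, [40, 42, 44], np.float32(148.0)), (166, [76, 85, 88], np.float32(146.0)), (167, [92, 102, 109], np.float32(145.0)), (168, [104, 115, 122], np.float32(146.0)), (169, [114, 127, 134], np.float32(145.0)), (170, [117, 130, 136], np.float32(146.0)), (171, [116, 129, 136], np.float32(147.0))]
180 [np.int64(267), np.int64(268), np.int64(269), np.int64(365), np.int64(367), np.int64(368)] [np.float32(336.0), np.float32(148.0), np.float32(146.0), np.float32(147.0), np.float32(336.0), np.float32(337.0)]
200 [np.int64(268), np.int64(270), np.int64(271), np.int64(365), np.int64(366), np.int64(367)] [np.float32(340.0), np.float32(148.0), np.float32(149.0), np.float32(148.0), np.float32(341.0), np.float32(340.0)]
162 [452.1 -58.7 149. ]
163 [452.1 -59.2 149. ]
166 [452.  -58.9 191. ]
167 [452.  -59.3 191. ]
[[453.8  18.2  34. ]
 [451.7 -51.4  34. ]] [452.7 -16.6  34. ]
```

>>> jog_arm(rows=[0.1,2.5,0,0,0,0,1,0.1,3.5,0,0,0,0,1,0.1,3.15,0,0,0,0,1,0,1,0,0,0,0,1,0,0,-2,0,0,0,1,0,0,-3.5,0,0,0,1,0,0,-3,0,0,0,1,0,0,-1.5,0,0,0,1,0,0,-1,0,0,0,1,0,0,0,0,0,0,1,0,0,0,0,0,0,1,0,0,0,0,0,0,1])

```text
clock: 6.83
eef_pos: [453.5, -15.2, 59.6]
eef_rot: [3.14, 0.0, 1.538]
wrist_force: [0.5, -0.5, -2.6]
finger_gap: 41.2
finger_force: 30.0
```

>>> jog_arm(rows=[0,0,-0.3,0,0,0,1,0,0,-0.3,0,0,0,1,0,0,-0.2,0,0,0,1,0,0,-0.2,0,0,0,1,0,0,0,0,0,0,1,0,0,0,0,0,0,1])

```text
clock: 7.33
eef_pos: [452.8, -15.4, 48.4]
eef_rot: [-3.141, -0.0, 1.538]
wrist_force: [-0.7, 0.8, -2.3]
finger_gap: 41.4
finger_force: 30.0
```

>>> jog_arm(rows=[0,0,-0.2,0,0,0,1,0,0,-0.2,0,0,0,1,0,0,-0.2,0,0,0,1,0,0,-0.2,0,0,0,1,0,0,0,0,0,0,1,0,0,0,0,0,0,1])

```text
clock: 7.83
eef_pos: [452.8, -15.3, 40.3]
eef_rot: [-3.141, -0.0, 1.538]
wrist_force: [0.5, 0.6, -2.5]
finger_gap: 41.5
finger_force: 30.0
```

>>> jog_arm(rows=[0,0,-0.1,0,0,0,1,0,0,-0.1,0,0,0,1,0,0,0,0,0,0,1,0,0,0,0,0,0,1])

```text
clock: 8.17
eef_pos: [452.9, -15.4, 38.5]
eef_rot: [3.141, 0.0, 1.538]
wrist_force: [-0.7, -0.4, -1.2]
finger_gap: 41.3
finger_force: 30.0
```

Nearly seated. I'll press slightly, then open and rise.

>>> jog_arm(rows=[0,0,-0.08,0,0,0,1,0,0,0,0,0,0,1,0,0,0,0,0,0,0.5,0,0,0,0,0,0,0.4,0,0,0,0,0,0,0.2,0,0,0,0,0,0,0.2,0,0,0,0,0,0,0.2])

```text
clock: 8.75
eef_pos: [452.9, -15.3, 37.6]
eef_rot: [3.142, 0.0, 1.538]
wrist_force: [-0.7, -0.6, 0.1]
finger_gap: 70.2
finger_force: 0.0
```

>>> jog_arm(rows=[0,0,1,0,0,0,0.2,0,0,3,0,0,0,0.2,0,0,3.5,0,0,0,0.2,0,0,3.5,0,0,0,0.2,0,0,3,0,0,0,0.2,0,0,1,0,0,0,0.2,-0.04,-1.41,0,0,0,-0.1122,0.2,-0.04,-1.41,0,0,0,-0.1122,0.2,-0.04,-1.41,0,0,0,-0.1122,0.2,-0.04,-1.41,0,0,0,-0.1122,0.2,-0.04,-1.41,0,0,0,-0.1122,0.2,-0.04,-1.41,0,0,0,-0.1122,0.2,-0.04,-1.41,0,0,0,-0.1122,0.2,-0.04,-1.41,0,0,0,-0.1122,0.2,-0.04,-1.41,0,0,0,-0.1122,0.2,-0.04,-1.41,0,0,0,-0.1122,0.2,-0.04,-1.41,0,0,0,-0.1122,0.3,-0.04,-1.41,0,0,0,-0.1122,0.35,-0.04,-1.41,0,0,0,-0.1122,0.35,0,0,0,0,0,0,0.35])

```text
clock: 10.42
eef_pos: [447.3, -200.2, 187.6]
eef_rot: [3.141, 0.0, 0.072]
wrist_force: [-0.5, 0.1, -0.6]
finger_gap: 61.3
finger_force: 0.0
```

>>> jog_arm(rows=[0,0,0,0,0,0,0.35,0,0,0,0,0,0,0.35])

```text
clock: 10.58
eef_pos: [447.5, -198.1, 187.6]
eef_rot: [-3.141, 0.0, 0.083]
wrist_force: [0.1, -0.2, 0.3]
finger_gap: 61.3
finger_force: 0.0
```

```bash
python3 - <<'E'
from h import *
print(manip.read_state()['eef_pos'],manip.read_state()['eef_rot'])
im,d,m=grab('wrist'); np.savez('w3.npz',im=im,d=d,**m); cv2.imwrite('pics/w3.png',im)
im2,d2,m2=grab('top'); np.savez('t3.npz',im=im2,d=d2,**m2)
sys=None
f=np.load('top0.npz'); W=cloud(f['d'],{k:f[k] for k in 'KRt'})
ay=np.array([0.0315,0.9995]); 
def prof(W,c):  # holder coords rel to peg centre c
    q=W[...,:2]-c; Y=q@ay; X=q@np.array([ay[1],-ay[0]]); return X,Y
X,Y=prof(W,np.array([450.,-17.3])); Z=W[...,2]
for y in range(-130,-60,2):
    s=(abs(Y-y)<1.2)&(abs(X)<12); print(y,s.sum(),np.nanmax(Z[s]).round(0) if s.any() else None,end='; ')
s=(Z>44)&(Y>-130)&(Y<-75)&(abs(X)<15);print(); print(np.sort(Y[s])[::-1][:12].round(1))
E
```

```text
[ 447.53187495 -198.06591509  187.6292356 ] [-3.14129622e+00  2.09920433e-04  8.26476660e-02]
-130 8 61.0; -128 10 63.0; -126 10 65.0; -124 11 65.0; -122 11 62.0; -120 16 62.0; -118 28 63.0; -116 10 48.0; -114 9 49.0; -112 10 49.0; -110 10 48.0; -108 9 43.0; -106 10 49.0; -104 9 48.0; -102 9 46.0; -100 9 50.0; -98 10 49.0; -96 6 49.0; -94 2 49.0; -92 4 51.0; -90 8 53.0; -88 5 60.0; -86 10 58.0; -84 12 57.0; -82 29 54.0; -80 10 20.0; -78 10 20.0; -76 8 20.0; -74 8 23.0; -72 10 23.0; -70 9 25.0; -68 11 26.0; -66 10 24.0; -64 9 24.0; -62 10 22.0; 
[-81.6 -82.1 -82.2 -82.2 -82.3 -82.5 -82.6 -82.6 -82.7 -83.2 -83.8 -83.9]
```

View pics/w3.png

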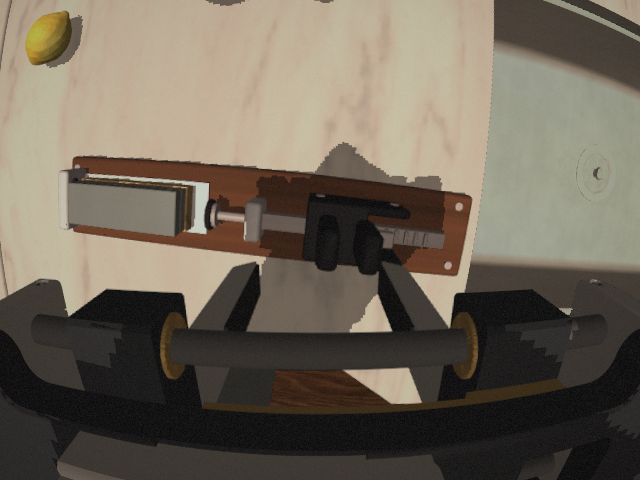

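The wrist view shows the stone seated flat (centre (125,208)), pad at (211,215), jaw head at (255,218), handle at (326,245) and trigger at (368,247). The last move stopped short, so I'll measure handle and trigger in this view.

```bash
cat >> h.py <<'E'
ay=np.array([0.0315,0.9995]); ax=np.array([0.9995,-0.0315]); S=np.array([452.6,-15.6])
def hold(W): q=W[...,:2]-S; return q@ax,q@ay,W[...,2]
def jawm(W):
    X,Y,Z=hold(W); o={}
    r=lambda s,a,b:(int(s.sum()),*np.nanpercentile(Y[s],[a,b]).round(1)) if s.sum()>3 else None
    o['stone']=r((Z>33)&(abs(X)<15)&(Y>-75)&(Y<40),1,99)
    o['stone_z']=np.nanmedian(Z[(Z>33)&(abs(X)<12)&(abs(Y)<40)]).round(1)
    o['head']=r((abs(X)<15)&(Z>54.5)&(Z<63)&(Y<-62)&(Y>-160),2,98)
    s=(abs(X)<5)&(Z>44)&(Z<63)&(Y<-50)&(Y>-168); o['prof']=[(y,np.nanmax(Z[s&(abs(Y-y)<1)]).round(0)) for y in range(-140,-54,2) if (s&(abs(Y-y)<1)).any()]
    return o
E
python3 - <<'E'
from h import *
f=np.load('w3.npz'); W=wcloud(f['d'],{k:f[k] for k in 'KRt'}); print(jawm(W))
X,Y,Z=hold(W); s=(Z>112)&(Z<126)&(abs(X)<25)&(Y>-260)&(Y<-160)
y=Y[s]; print(s.sum(),np.histogram(y,np.arange(-250,-160,2)),np.percentile(X[s],[2,98]),np.percentile(Z[s],[5,95]))
f=np.load('t3.npz'); W=cloud(f['d'],{k:f[k] for k in 'KRt'}); X,Y,Z=hold(W+np.array([2.4,1.7,0])); s=(Z>30)&(Z<60)&(abs(X)<40)&(abs(Y)<70); print('top stone',s.sum(),np.median(Z[s]),np.percentile(X[s],[1,99]),np.percentile(Y[s],[1,99]))
E
```

```text
{'stone': (3437, np.float64(-59.7), np.float64(38.6)), 'stone_z': np.float64(61.5), 'head': (643, np.float64(-132.9), np.float64(-84.4)), 'prof': [(-140, np.float64(50.0)), (-138, np.float64(50.0)), (-136, np.float64(50.0)), (-134, np.float64(59.0)), (-132, np.float64(60.0)), (-130, np.float64(61.0)), (-128, np.float64(61.0)), (-126, np.float64(61.0)), (-124, np.float64(61.0)), (-122, np.float64(61.0)), (-120, np.float64(59.0)), (-118, np.float64(46.0)), (-116, np.float64(48.0)), (-114, np.float64(47.0)), (-112, np.float64(47.0)), (-110, np.float64(47.0)), (-108, np.float64(48.0)), (-106, np.float64(47.0)), (-104, np.float64(47.0)), (-102, np.float64(48.0)), (-100, np.float64(47.0)), (-98, np.float64(47.0)), (-96, np.float64(47.0)), (-94, np.float64(48.0)), (-92, np.float64(54.0)), (-90, np.float64(55.0)), (-88, np.float64(56.0)), (-86, np.float64(57.0)), (-84, np.float64(57.0)), (-60, np.float64(61.0)), (-58, np.float64(62.0)), (-56, np.float64(63.0))]}
1808 (array([  0,   0,   0,   0,   0,   0,   0,   0,   0,   0,   0,   0,  43,
        91, 122, 127, 126, 133, 134, 109,   0,   0,   0,   0,   0,   0,
         0,  77, 126, 136, 134, 138, 133, 129,  50,   0,   0,   0,   0,
         0,   0,   0,   0,   0]), array([-250, -248, -246, -244, -242, -240, -238, -236, -234, -232, -230,
       -228, -226, -224, -222, -220, -218, -216, -214, -212, -210, -208,
       -206, -204, -202, -200, -198, -196, -194, -192, -190, -188, -186,
       -184, -182, -180, -178, -176, -174, -172, -170, -168, -166, -164,
       -162])) [-12.92050875  14.95145494] [115.79355474 121.97564787]
top stone 233 57.557797700577126 [-20.40242858  23.00503019] [-56.71724192  69.56779248]
```

>>> jog_arm(rows=[0,-0.75,0,0,0,-0.058,0.28,0,-0.74,0,0,0,-0.058,0.28,0,0,0,0,0,0,0.28,0,0,0,0,0,0,0.28,0,0,0,0,0,0,0.28])

```text
clock: 11.1
eef_pos: [447.6, -213.0, 187.6]
eef_rot: [-3.141, 0.0, -0.034]
wrist_force: [-0.5, -0.0, -0.5]
finger_gap: 67.9
finger_force: 0.0
```

>>> jog_arm(rows=[0,0,-2,0,0,0,0.28,0,0,-2.5,0,0,0,0.28,0,0,-2.5,0,0,0,0.28,0,0,-1.5,0,0,0,0.28,0,0,-1,0,0,0,0.28,0,0,-0.5,0,0,0,0.28,0,0,0,0,0,0,0.28,0,0,0,0,0,0,0.28])

```text
clock: 11.77
eef_pos: [448.0, -213.6, 88.4]
eef_rot: [3.141, -0.001, -0.036]
wrist_force: [-0.1, -0.8, -0.2]
finger_gap: 67.7
finger_force: 0.0
```

>>> jog_arm(rows=[0,0,0,0,0,0,1,0,0,0,0,0,0,1,0,0,0,0,0,0,1,0,0,0,0,0,0,1,0,0,0,0,0,0,1,0,0,0,0,0,0,1,0,0,0,0,0,0,1,0,0,0,0,0,0,1,0,0,0,0,0,0,1,0,0,0,0,0,0,1,0,0,0,0,0,0,1], newtons=30)

```text
clock: 12.68
eef_pos: [447.9, -213.4, 88.3]
eef_rot: [3.141, -0.001, -0.036]
wrist_force: [-1.3, 2.9, 5.0]
finger_gap: 31.9
finger_force: 30.0
```

```bash
python3 - <<'E'
from h import *
im,d,m=grab('wrist'); np.savez('w4.npz',im=im,d=d,**m)
o=jawm(wcloud(d,m)); print(o); s=manip.read_state(); print(s['wrist_force'],s['finger_gap'],s['eef_pos'])
E
```

```text
{'stone': (4873, np.float64(-60.0), np.float64(38.2)), 'stone_z': np.float64(61.4), 'head': (1188, np.float64(-125.7), np.float64(-77.0)), 'prof': [(-140, np.float64(50.0)), (-138, np.float64(50.0)), (-136, np.float64(49.0)), (-134, np.float64(50.0)), (-132, np.float64(49.0)), (-130, np.float64(50.0)), (-128, np.float64(50.0)), (-126, np.float64(59.0)), (-124, np.float64(60.0)), (-122, np.float64(61.0)), (-120, np.float64(61.0)), (-118, np.float64(61.0)), (-116, np.float64(61.0)), (-114, np.float64(60.0)), (-112, np.float64(59.0)), (-108, np.float64(47.0)), (-106, np.float64(48.0)), (-104, np.float64(47.0)), (-102, np.float64(47.0)), (-100, np.float64(48.0)), (-98, np.float64(47.0)), (-96, np.float64(47.0)), (-94, np.float64(48.0)), (-92, np.float64(48.0)), (-90, np.float64(47.0)), (-88, np.float64(47.0)), (-86, np.float64(52.0)), (-84, np.float64(55.0)), (-82, np.float64(56.0)), (-80, np.float64(57.0)), (-78, np.float64(58.0)), (-76, np.float64(57.0)), (-60, np.float64(62.0)), (-58, np.float64(62.0)), (-56, np.float64(62.0))]}
[-2.01750003  4.32343444  6.1217998 ] 31.477562681898405 [ 447.93531017 -213.42498471   88.35709797]
```

Fully squeezed home (31.9 mm). The jaw advanced about 7 mm and the pad is about 16 mm short of the stone. Next pump.

>>> jog_arm(rows=[0,0,0,0,0,0,0.3,0,0,0,0,0,0,0.3,0,0,0,0,0,0,0.3,0,0,0,0,0,0,0.3,0,0,0,0,0,0,0.3,0,0,0,0,0,0,0.3,0,0,0,0,0,0,0.3,0,0,0,0,0,0,0.3,0,0,0,0,0,0,0.3])

```text
clock: 13.48
eef_pos: [447.6, -213.5, 87.6]
eef_rot: [-3.142, 0.0, -0.037]
wrist_force: [1.0, -0.1, -0.5]
finger_gap: 65.9
finger_force: 0.0
```

>>> jog_arm(rows=[0,0,0,0,0,0,1,0,0,0,0,0,0,1,0,0,0,0,0,0,1,0,0,0,0,0,0,1,0,0,0,0,0,0,1,0,0,0,0,0,0,1,0,0,0,0,0,0,1,0,0,0,0,0,0,1,0,0,0,0,0,0,1,0,0,0,0,0,0,1,0,0,0,0,0,0,1], newtons=30)

```text
clock: 14.4
eef_pos: [447.6, -213.4, 87.7]
eef_rot: [-3.141, 0.0, -0.037]
wrist_force: [-1.6, 4.7, 2.4]
finger_gap: 31.6
finger_force: 30.0
```

```bash
python3 - <<'E'
from h import *
im,d,m=grab('wrist'); np.savez('w5.npz',im=im,d=d,**m)
o=jawm(wcloud(d,m)); print(o['stone'],o['head'],o['prof']); s=manip.read_state(); print(s['wrist_force'],s['finger_gap'],s['eef_pos'])
E
```

```text
(5180, np.float64(-74.4), np.float64(38.0)) (1137, np.float64(-116.7), np.float64(-68.4)) [(-140, np.float64(50.0)), (-138, np.float64(50.0)), (-136, np.float64(50.0)), (-134, np.float64(50.0)), (-132, np.float64(50.0)), (-130, np.float64(50.0)), (-128, np.float64(50.0)), (-126, np.float64(50.0)), (-124, np.float64(50.0)), (-122, np.float64(50.0)), (-120, np.float64(49.0)), (-118, np.float64(57.0)), (-116, np.float64(60.0)), (-114, np.float64(61.0)), (-112, np.float64(61.0)), (-110, np.float64(61.0)), (-108, np.float64(61.0)), (-106, np.float64(60.0)), (-104, np.float64(60.0)), (-98, np.float64(47.0)), (-96, np.float64(47.0)), (-94, np.float64(47.0)), (-92, np.float64(48.0)), (-90, np.float64(47.0)), (-88, np.float64(47.0)), (-86, np.float64(47.0)), (-84, np.float64(48.0)), (-82, np.float64(47.0)), (-80, np.float64(47.0)), (-78, np.float64(48.0)), (-76, np.float64(54.0)), (-74, np.float64(55.0)), (-72, np.float64(56.0)), (-70, np.float64(57.0)), (-68, np.float64(57.0)), (-66, np.float64(55.0)), (-60, np.float64(62.0)), (-58, np.float64(63.0)), (-56, np.float64(62.0))]
[-1.83588315  4.83606862  3.122788  ] 31.711972878811416 [ 447.59649999 -213.39756486   87.66227252]
```

>>> jog_arm(rows=[0,0,0,0,0,0,0.3,0,0,0,0,0,0,0.3,0,0,0,0,0,0,0.3,0,0,0,0,0,0,0.3,0,0,0,0,0,0,0.3,0,0,0,0,0,0,0.3,0,0,0,0,0,0,0.3,0,0,0,0,0,0,0.3,0,0,0,0,0,0,0.3])

```text
clock: 15.2
eef_pos: [447.6, -213.5, 87.7]
eef_rot: [-3.142, -0.0, -0.037]
wrist_force: [0.6, 0.2, 0.2]
finger_gap: 65.9
finger_force: 0.0
```

>>> jog_arm(rows=[0,0,0,0,0,0,1,0,0,0,0,0,0,1,0,0,0,0,0,0,1,0,0,0,0,0,0,1,0,0,0,0,0,0,1,0,0,0,0,0,0,1,0,0,0,0,0,0,1,0,0,0,0,0,0,1,0,0,0,0,0,0,1,0,0,0,0,0,0,1,0,0,0,0,0,0,1], newtons=30)

```text
clock: 16.12
eef_pos: [447.6, -213.4, 87.7]
eef_rot: [-3.141, 0.0, -0.037]
wrist_force: [-1.5, 2.8, 1.9]
finger_gap: 31.8
finger_force: 30.0
```

```bash
cat > j.py <<'E'
import sys
from h import *
im,d,m=grab('wrist'); np.savez(sys.argv[1]+'.npz',im=im,d=d,**m)
for n in ('w3','w4','w5',sys.argv[1]):
    f=np.load(n+'.npz'); X,Y,Z=hold(wcloud(f['d'],{k:f[k] for k in 'KRt'}))
    b=(abs(X)<12)&(Z>58)&(Z<63)&(Y<-64)&(Y>-150); p=(abs(X)<5)&(Z>53)&(Z<58.5)&(Y<-61)&(Y>np.nanmax(Y[b])+3)
    print(n,'head',np.nanpercentile(Y[b],[3,97]).round(1),'pad',np.nanpercentile(Y[p],[3,97]).round(1) if p.any() else None, 'diff med',(np.nanmedian(Y[p])-np.nanmedian(Y[b])).round(1), 'stone end',np.nanpercentile(Y[(Z>59.5)&(abs(X)<12)&(Y>-63)&(Y<0)],1).round(1))
s=manip.read_state(); print(s['clock'],s['wrist_force'],s['finger_gap'])
E
python3 j.py w6
```

```text
w3 head [-132.1 -120.8] pad [-92.2 -83.8] diff med 39.6 stone end -59.0
w4 head [-124.7 -113.1] pad [-83.5 -76. ] diff med 39.7 stone end -59.1
w5 head [-116.  -104.1] pad [-74.5 -67. ] diff med 39.7 stone end -59.0
w6 head [-106.9  -95.3] pad [-69.1 -61.2] diff med 37.3 stone end -58.9
16.1667 [-1.0046155   3.80720293  3.38734447] 31.57248871573669
```

The pad has touched, with the spring pushed in about 2.4 mm. One more 9 mm tooth gives about 11 mm.

>>> jog_arm(rows=[0,0,0,0,0,0,0.3,0,0,0,0,0,0,0.3,0,0,0,0,0,0,0.3,0,0,0,0,0,0,0.3,0,0,0,0,0,0,0.3,0,0,0,0,0,0,0.3,0,0,0,0,0,0,0.3,0,0,0,0,0,0,0.3,0,0,0,0,0,0,0.3])

```text
clock: 16.92
eef_pos: [447.6, -213.6, 87.6]
eef_rot: [3.142, 0.0, -0.037]
wrist_force: [-0.1, 0.3, 0.0]
finger_gap: 65.9
finger_force: 0.0
```

>>> jog_arm(rows=[0,0,0,0,0,0,1,0,0,0,0,0,0,1,0,0,0,0,0,0,1,0,0,0,0,0,0,1,0,0,0,0,0,0,1,0,0,0,0,0,0,1,0,0,0,0,0,0,1,0,0,0,0,0,0,1,0,0,0,0,0,0,1,0,0,0,0,0,0,1,0,0,0,0,0,0,1,0,0,0,0,0,0,1], newtons=32)

```text
clock: 17.92
eef_pos: [447.6, -213.4, 87.7]
eef_rot: [-3.141, 0.0, -0.037]
wrist_force: [-1.1, 4.6, 2.8]
finger_gap: 31.9
finger_force: 32.0
```

```bash
python3 j.py w7 | tail -2; python3 -c "
import numpy as np,cv2
im=np.load('w7.npz')['im']; cv2.imwrite('pics/w7.png',cv2.resize(im[100:340,60:460],None,fx=2,fy=2))"
```

```text
w7 head [-98.2 -86.6] pad [-68.1 -61.2] diff med 28.9 stone end -58.6
17.9667 [-0.5882359   4.5458796   2.79579648] 31.689542041267075
```

View pics/w7.png

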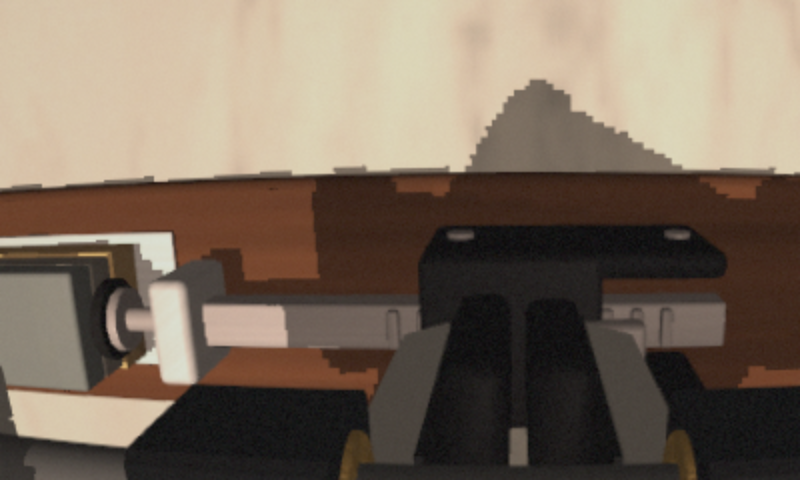

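The crop shows the pad against the stone's end at (110,318) and the spring clearly pushed in by about 11 mm. Handle and trigger are squeezed together at (470–560,370), and the gap holds at 31.7 mm with 32 N of grip.

```bash
python3 -c "
from cell import manip
print(manip.sign_off())"
```

```text
the job is handed in; nothing more can be done
None
```

I set the stone flat on its pegs and let go, then pumped the jaw four times until the pad pressed on its end, spring in by about 11 mm; I handed the job in at 18 s, gripper still squeezing trigger and handle home.

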